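# Hang the bung bin on the louvered bench rack

## Robot

A 7-joint arm with a two-finger parallel gripper is mounted at the origin on the work surface. World frame = base frame: x ahead of the robot, y to its left, z up, the work surface at z = 0. Lengths are in m, angles in rad, forces in N, time in s.
With the tool pointing down it reaches from about 0.4 to 0.85 m from the base axis. Payload 10.4 kg.
Tool frame: the origin (TCP) lies at the centre of the arm's flange, where the gripper is bolted on; the fingertips stand 173 mm ahead of it and the grasp point (between the pads) lies 155 mm ahead of it; z points along the fingers, y is the line along which they close (so a half turn about z gives the same grasp; the last joint's range is limited). The gripper opens to 85 mm and grips with 20 to 120 N. Pads are 22 mm wide; open, the fingers measure 114 mm over their backs; the gripper's body (76 mm by 85 mm) begins 54 mm behind the grasp point. The pads swing forward as they close: fully open they stand 13 mm farther back than shut.
Start: joints at [1.178, 0.332, -0.065, 1.46, 0.022, 1.35, -0.088], TCP at [0.226, -0.583, 0.405] pointing down, gripper open.
Joint ranges: [-2.6, 2.6], [-0.5, 2.12], [-1.47, 1.34], [0.16, 2.42], [-1.27, 4.41], [0.06, 2.06], [-2.6, 2.6]. Speed limits (rad/s): [2.22, 2.22, 2.79, 2.79, 3.14, 3.14, 3.14].

## Interface

Orientations are given as a unit quaternion [x, y, z, w].
In Python, from workcell import manip, viewer, finder gives the robot as it stands.
- The arm moves only by the tool arm_command, never from a script. Its argument "plan" is a list of rows, each an object with "dp": the shift along the tool's x, y, z in mm, a list of three; "spin": the turn about the tool's z in rad. A call has 1 to 5 rows; each row shifts and turns the commanded pose from where the row before left it, along the tool's axes as they then stand; what a row does not reach is not made up. A row lasts 1/10 s, in which the tool goes at most 50 mm and 8.59 degrees, less where a joint would pass 70% of its speed; a pose out of reach is approached as far as the arm can. A call is refused whole if a number of a shift passes 50 or a number of a turn 0.15, either way. A call with a gripper value outside its range is refused whole. "grip" is the closure, from -1 (fully open) to 1 (shut), set as the call begins (left out, the last holds). The fingers move at their own pace and stop on an object; "newtons" is the grip in N (left out, the last holds). Time passes only in rows, so rows that do not move let the fingers close. It gives the time, the measured TCP pose, the force, the opening and the grip force at its end, in the units of the state.
- manip.get_obs(): the state, without advancing time (a new reading comes with each control period).
- viewer.camera(name): name is "scene" or "side" or "wrist"; returns the picture (384x512x3 uint8, blue, green, red); there is no depth.
- viewer.camera_params(name): a dict with "vertical_fov" (degrees; the focal length in pixels is half the picture's height over the tangent of half this angle, whatever the lens; pixels are square), "cx", "cy" (the principal point, pixels), "R" (3x3) and "t" (3): a world point X has camera coordinates R X + t; the wrist camera has in their place "T_tool_cam" (4x4, takes a point from camera to tool coordinates, whose origin is the TCP and whose axes are the flange's). Camera axes: x right, y down, z forward; pixel columns grow to the right and rows downward; lengths in m; the calibration is good to about 2 mm. A picture is of the moment at which its call begins: read the wrist's pose just before it. camera_params takes no time and is no camera call.
- manip.hand_in(): hands the job in; it is judged then, once.
Trained networks look in the newest picture that a camera, given by its name, has taken for a name from the list of things; names that differ only in an ending like _2 or _b are one class to them, and where a whole thing is asked for, a point or a joint stands for the part that bears it (a point fixed in the world has none). Each returns a list of dicts, best first, with "score" (0 to 1); they miss things now and then, are a little off and sometimes report something else, mostly with a low value. They report only what shows in the picture. A call takes as long as a camera call. They do not tell look-alikes from the thing itself.
- finder.find_in(camera, thing): "position" ([x, y, z] in m, in world coordinates, good to about 4 mm: the middle of the surface that is visible of it).
The state is a dict: "clock": time; "joint_pos": joint angles; "joint_velocities": joint speeds; "tau": joint torques, N m; "position": TCP position; "ee_rot": TCP orientation; "ft_force": force on the tool from outside, world axes, zero at the start; "torque": the same for the moment, N m; "grip_width": opening from 0.0 (shut) to 1.0 (fully open); "grasp_force": force on a finger pad.
Only numpy, scipy, OpenCV 4.12 (cv2) and the standard library are available. Lean on these libraries where they do the work, as an engineer would, in place of code of your own. Each camera call takes 0.05 s, during which the arm holds its last target. There are 200 camera calls.

## Task

Pick up the small lipped bin with the three weld bungs in it and hang it squarely on the top row of louvers of the bench rack, in the empty place between the two bins already hanging there: lift its rear lip over the louver and let it down gently until the lip has caught, then let go so that it hangs by itself with the bungs still in it. Keep it upright, do not force it against the rack or shove the hanging bins along, and leave the other things on the bench where they are.

Things in the scene. Friction and masses are not known exactly. Their poses are not given: they have to be found in the camera images.
- bin_c (a point): Centre of the bin to hang: open sheet-steel bin 62 mm wide (y), 110 deep (x, pointing back to the lip), 60 high (z up); the centre is 30 mm above its underside. Walls 3 mm; back, and sides over the rear 77 mm, 60 mm high; front wall 32 mm. 0.35 to 0.53 kg with the three bungs, standing on the bench. The only bin there with a lip.
- bin_lip (a point): Middle of the lower edge of the lip's downturn, on its rear face: 64 mm behind and 15 mm above the bin's centre; axes as the bin's. The lip is 58 mm wide: from the back wall's top it goes 9 mm straight back (3 mm thick, flush with the rim), then turns down, 2.5 mm thick, to 15 mm below the rim. Slot between downturn and back wall: 6.5 mm wide, 12 mm deep.
- bung0_c (a point): Centre of a loose round weld bung in the bin, 24 mm diameter, 18 mm high, 55 g (the foremost at the start).
- bung1_c (a point): Centre of the second loose bung in the bin, same size (the middle one at the start).
- bung2_c (a point): Centre of the third loose bung in the bin, same size (the rearmost at the start).
- rack: Stand of the louvered bench rack, fixed; origin on the bench below the middle of its sheet; x points into the sheet (away from the open front), y along the rows, z up. The grey steel sheet, 420 mm wide, 30 to 235 mm above the bench, sits on adjustable studs: its front face, louvers and hung bins stand up to 12 mm before or behind the nominal plane x = 0 (not measured; rigid).
- row_mid (a point): Point of the stand at the height of the top row's upper edges (200 mm), middle of the row, on the nominal plane; rack's axes. Louvers: 68 mm wide upright tongues, 2 mm thick, 14 mm apart, 5 mm clear before the sheet, open upwards, at least 16 mm deep; plain sheet for 35 mm above the top row. A downturn sliding down the sheet's face goes in behind the tongue.
- bin_a (a joint): Place along the top row of the bin hanging on the rack's +y side, which is of the same make and size as the bin to hang: its middle is at y = 0.140 + value (m) in the rack's frame. It slides if pushed with about 6 N. A bin has caught when its lip rests on the tongues' edges, underside 143 mm above the bench; let go, it settles a few mm forward and about 5 degrees nose-down.
- bin_b (a joint): The same for the bin hanging on the rack's -y side: its middle is at y = -0.140 + value (m) in the rack's frame.
- tray: Bystander: open bin of the same make and size (110 x 62 x 60 mm) but empty and without a lip; origin under its middle.
- elbow: Bystander: loose steel pipe elbow, 42 mm pipe, about 110 mm over all, lying on the bench; origin about its middle.
- flange: Bystander: loose steel neck flange, 84 mm diameter, 34 mm high; origin under its middle.
- hammer: Bystander: hammer lying on the bench near the robot, origin near its middle.
- brush: Bystander: wire brush with a wooden back, 200 mm long, lying near the robot; origin near its middle.
- square: Bystander: triangular steel welding square, 75 mm, 18 mm thick; origin about its middle.
Mind the look-alikes: they are no part of the job. Leave any green or yellow look-alike of the part that bears bin_c alone.

How it is judged:
On the way:
1. the bin is lifted so high that its lip is above the top row of louvers (height (world z) of bin_c above 0.184 m), for 0.1 s.
At the end, for the whole second after the job is handed in: The bin hangs by its lip on the top row of louvers between the two hung bins (centre 160 to 177 mm above the bench, within 95 mm of the rack's middle), in line with the rack within 7 degrees, tilted less than 12 degrees, at rest and released, all three bungs in it (z of bin_c in the frame of rack between 0.16 and 0.177 m and x of bin_c in the frame of rack between -0.087 and -0.047 m and y of bin_c in the frame of rack between -0.095 and 0.095 m and angle between the y axis of bin_c and the y axis of rack, either way round below 0.12 rad and angle between bin_c's own z axis and vertical below 0.21 rad and linear speed of bin below 0.02 m/s and distance between each of bung0_c, bung1_c, bung2_c and bin_c below 0.06 m); the robot touches nothing.
It fails at once if the held bin is pressed or knocked against the rack with more than 30 N (contact force between bin and rack above 30 N and contact force between the fingers and bin above 4 N).
It fails at once if the bin is let go while its lip is still more than about 6 mm above its seat (height (world z) of bin_c above 0.179 m and contact force between the fingers and bin below 0.05 N).
It fails at once if the robot itself pushes the rack with more than 15 N, or a hung bin is shoved along by more than 8 mm (contact force between any of the fingers, the arm and rack above 15 N or distance of any of bin_a, bin_b from where it was at the start of the episode above 0.008 m).
It fails at once if the bin is tilted by more than 25 degrees (angle between bin_c's own z axis and vertical above 0.44 rad).
It fails at once if another thing on the bench is moved by more than 25 mm (distance of any of tray, elbow, flange, hammer, brush, square from where it was at the start of the episode above 0.025 m).
It also fails if it takes over 51 s, if anything falls off the work surface, if the arm or the gripper's body presses on something with over 40 N, if the wrist force passes 120 N, or if a joint passes its speed limit or range.

## Working session

There is one attempt and no reset: what is moved stays moved. The work goes in short steps, Python scripts to look and compute and a tool call to move; the robot and the scene stay as the last step left them, time stands still between calls to the robot, and variables do not carry over. Pictures are saved under pics/ and viewed, at most 10 in all, crops included, and the job is handed in when it is done.

Besides the shell and the picture viewer there is one more tool, called after "Emit:" by a JSON object that holds its "api" and its "payload", one argument or row to a line. arm_command: Moves the arm, as the interface text tells. Its arguments: {"type":"object","properties":{"plan":{"type":"array","items":{"type":"object","properties":{"dp":{"type":"array","items":{"type":"number"}},"spin":{"type":"number"}}}},"grip":{"type":"number"},"newtons":{"type":"number"}},"required":["plan"]}

```bash
mkdir -p pics; cat > h.py <<'E'
import numpy as np, cv2
from scipy.spatial.transform import Rotation as Rn
from workcell import manip, viewer, finder
def K(p):
    f=192/np.tan(np.radians(p['vertical_fov'])/2); return f,p['cx'],p['cy']
def cam(name):
    p=viewer.camera_params(name)
    if 'T_tool_cam' in p:
        o=manip.get_obs(); T=np.eye(4); T[:3,:3]=Rn.from_quat(o['ee_rot']).as_matrix(); T[:3,3]=o['position']
        M=np.linalg.inv(T@np.array(p['T_tool_cam'])); return K(p),M[:3,:3],M[:3,3]
    return K(p),np.array(p['R']),np.array(p['t']).ravel()
def proj(c,X):
    (f,cx,cy),R,t=c; q=np.atleast_2d(X)@R.T+t; return np.c_[f*q[:,0]/q[:,2]+cx,f*q[:,1]/q[:,2]+cy]
def back(c,u,v,z):
    (f,cx,cy),R,t=c; d=R.T@np.array([(u-cx)/f,(v-cy)/f,1]); o=-R.T@t; return o+d*(z-o[2])/d[2]
E
python3 - <<'E'
from h import *
np.set_printoptions(precision=4,suppress=True)
ims=[]
for n in ['scene','side']:
    im=viewer.camera(n); cv2.imwrite(f'pics/{n}0.png',im); ims.append(im)
    for t in ['bin_c','bin_lip','rack','bin_a','tray','elbow','flange','hammer','brush','square']:
        print(n,t,[(round(d['score'],2),np.round(d['position'],3).tolist(),proj(cam(n),d['position']).round().tolist()) for d in finder.find_in(n,t)][:5])
    c=cam(n); print('campos',-c[1].T@c[2],c[0])
cv2.imwrite('pics/both.png',np.vstack(ims)[:, :] if 0 else cv2.resize(np.hstack(ims),(800,300)))
o=manip.get_obs(); print(o)
print(viewer.camera_params('wrist'))
E
```

```text
scene bin_c [(0.87, [0.662, 0.207, 0.166], [[359.0, 184.0]]), (0.81, [0.393, 0.222, 0.174], [[289.0, 135.0]]), (0.77, [0.561, 0.155, 0.016], [[312.0, 207.0]]), (0.76, [0.215, 0.272, 0.032], [[257.0, 135.0]]), (0.68, [0.514, -0.014, 0.029], [[266.0, 228.0]])]
scene bin_lip [(0.89, [0.219, -0.29, 0.031], [[132.0, 227.0]]), (0.83, [0.208, 0.274, 0.034], [[256.0, 134.0]]), (0.78, [0.514, -0.017, 0.028], [[265.0, 229.0]]), (0.61, [0.554, 0.16, 0.015], [[311.0, 205.0]])]
scene rack [(0.83, [0.579, 0.27, 0.168], [[346.0, 157.0]])]
scene bin_a [(0.87, [0.662, 0.207, 0.166], [[359.0, 184.0]]), (0.81, [0.393, 0.222, 0.174], [[289.0, 135.0]]), (0.77, [0.561, 0.155, 0.016], [[312.0, 207.0]]), (0.76, [0.215, 0.272, 0.032], [[257.0, 135.0]]), (0.68, [0.514, -0.014, 0.029], [[266.0, 228.0]])]
scene tray [(0.64, [0.496, -0.259, 0.019], [[202.0, 281.0]])]
scene elbow [(0.6, [0.752, -0.168, 0.036], [[296.0, 318.0]]), (0.28, [0.746, -0.32, 0.011], [[253.0, 366.0]])]
scene flange [(0.71, [0.743, -0.319, 0.009], [[253.0, 365.0]])]
scene hammer [(0.61, [0.369, -0.08, 0.021], [[217.0, 215.0]])]
scene brush
[... 1893 characters left out ...]
 array([-0.0001, -0.0014, -0.002 , -0.0004,  0.0011,  0.0004,  0.0009]), 'tau': array([ -0.0002, -62.5231,   0.0489, -39.1831,   0.0164,   0.0016,
         0.    ]), 'position': array([ 0.2259, -0.5827,  0.4047]), 'ee_rot': array([ 0.983 ,  0.1838, -0.    ,  0.    ]), 'ft_force': array([ 1.2843, -0.0607, -0.6113]), 'torque': array([-0.0616, -0.0042,  0.0192]), 'grasp_force': 0.0, 'grip_width': 1.0007997252312948}
{'vertical_fov': 63.63929422338521, 'cx': 253.93021879651513, 'cy': 195.10584231571067, 'T_tool_cam': array([[-0.001 , -0.9545, -0.2982,  0.0757],
       [ 1.    , -0.0009, -0.0005, -0.0003],
       [ 0.0002, -0.2982,  0.9545,  0.0304],
       [ 0.    ,  0.    ,  0.    ,  1.    ]])}
```

View pics/scene0.png

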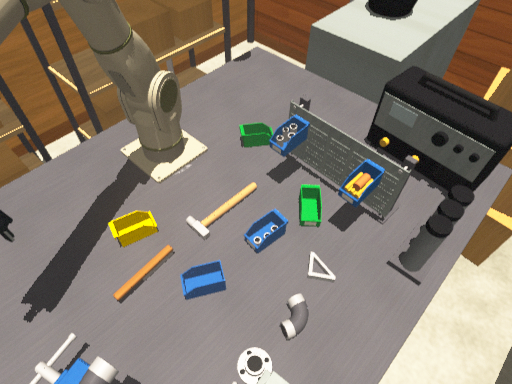

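View pics/side0.png

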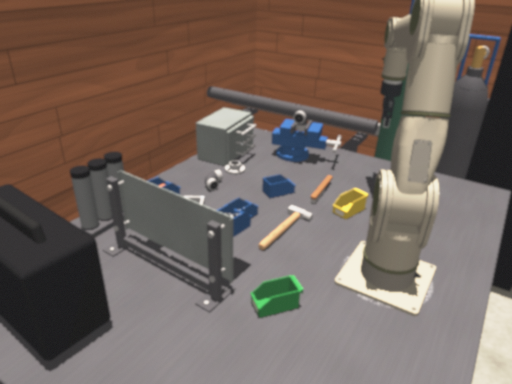

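Candidates: blue bin with bungs (266,229); empty blue tray (203,280); green bins (311,205) and (256,134), which are excluded; yellow bin (133,228), also excluded; hung bins (290,134) and (360,182). I choose the blue one at (266,229) and will check it in a close crop.

```bash
python3 - <<'E'
from h import *
im=cv2.imread('pics/scene0.png')[95:260,235:425]; cv2.imwrite('pics/c1.png',cv2.resize(im,None,fx=3.6,fy=3.6,interpolation=cv2.INTER_CUBIC))
E
```

```text
(no output)
```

View pics/c1.png

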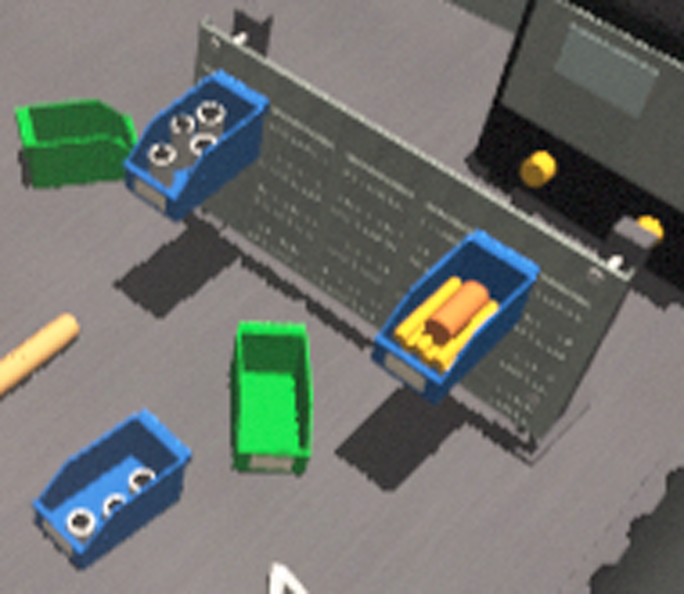

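The crop shows the blue bin at crop (110,490), with three bungs in it, the lip at the upper right (145–188, 412–455) and the low front at the lower left. The empty place is between the hung bins at (195,145) and (455,315). Next I'll fit the poses.

```bash
python3 - <<'E'
from h import *
c=cam('scene'); np.set_printoptions(precision=3,suppress=True)
B=lambda x,y,z: back(c,235+x/3.6,95+y/3.6,z)
bl,br=B(145,412,.06),B(188,455,.06); fl,fr=B(37,512,.032),B(80,565,.032)
print('bin corners',bl,br,fl,fr)
a=(bl+br)/2-(fl+fr)/2; w=br-bl; print('yaw back dir',np.degrees(np.arctan2(a[1],a[0])),'from w',np.degrees(np.arctan2(w[1],w[0]))+90,np.hypot(*a[:2]),np.hypot(*w[:2]))
s0,s1=B(205,20,.235),B(628,270,.235); e=s1-s0; print('sheet',s0,s1,np.hypot(*e[:2]),'normal yaw',np.degrees(np.arctan2(e[1],e[0]))+90,(s0+s1)/2)
for n,p in dict(A=[(222,72),(268,102)],Bb=[(482,234),(538,270)]).items():
    q=[B(*k,.203) for k in p]; d=q[1]-q[0]; print(n,q,np.hypot(*d[:2]),np.degrees(np.arctan2(d[1],d[0]))+90)
o=manip.get_obs(); print(o['position'],o['clock'],np.degrees(2*np.arctan2(o['ee_rot'][1],o['ee_rot'][0])))
E
```

```text
bin corners [0.503 0.04  0.06 ] [0.558 0.03  0.06 ] [ 0.493 -0.082  0.032] [ 0.552 -0.094  0.032]
yaw back dir 86.29100754424911 from w 80.46757336038281 0.12336540207114555 0.055109772772587926
sheet [0.338 0.298 0.235] [0.754 0.278 0.235] 0.416867016047718 normal yaw 87.2599490076055 [0.546 0.288 0.235]
A [array([0.371, 0.286, 0.203]), array([0.426, 0.281, 0.203])] 0.054680182240806265 85.18958086974507
Bb [array([0.646, 0.269, 0.203]), array([0.698, 0.265, 0.203])] 0.052215901804247594 85.51762188736521
[ 0.226 -0.583  0.405] 1.1 21.18701492374578
```

```bash
cat >> h.py <<'E'
def yaw(o): return 2*np.arctan2(o['ee_rot'][1],o['ee_rot'][0])
def rows(tx,ty,tz,tyaw,n):
    o=manip.get_obs(); p=np.array(o['position']); y=yaw(o); dy=(np.radians(tyaw)-y+np.pi)%(2*np.pi)-np.pi
    d=(np.array([tx,ty,tz])-p)/n
    for i in range(n):
        s=-max(-.145,min(.145,dy)); c,si=np.cos(y),np.sin(y)
        print([round(1000*v,1) for v in (c*d[0]+si*d[1],si*d[0]-c*d[1],-d[2])],round(s,3)); y-=s; dy+=s
    print('clock',o['clock'],p.round(4),np.degrees(yaw(o)).round(2))
E
python3 -c "
from h import *
rows(.527,-.03,.405,85,15)"
```

```text
[np.float64(32.0), np.float64(-27.1), np.float64(-0.0)] -0.145
[np.float64(35.6), np.float64(-22.2), np.float64(-0.0)] -0.145
[np.float64(38.4), np.float64(-16.8), np.float64(-0.0)] -0.145
[np.float64(40.5), np.float64(-11.1), np.float64(-0.0)] -0.145
[np.float64(41.6), np.float64(-5.1), np.float64(-0.0)] -0.145
[np.float64(42.0), np.float64(1.0), np.float64(-0.0)] -0.145
[np.float64(41.4), np.float64(7.0), np.float64(-0.0)] -0.145
[np.float64(39.9), np.float64(12.9), np.float64(-0.0)] -0.099
[np.float64(38.5), np.float64(16.8), np.float64(-0.0)] -0.0
[np.float64(38.5), np.float64(16.8), np.float64(-0.0)] -0.0
[np.float64(38.5), np.float64(16.8), np.float64(-0.0)] -0.0
[np.float64(38.5), np.float64(16.8), np.float64(-0.0)] -0.0
[np.float64(38.5), np.float64(16.8), np.float64(-0.0)] -0.0
[np.float64(38.5), np.float64(16.8), np.float64(-0.0)] -0.0
[np.float64(38.5), np.float64(16.8), np.float64(-0.0)] -0.0
clock 1.1 [ 0.2259 -0.5827  0.4047] 21.19
```

Emit:
{"api": "arm_command", "payload": {
  "plan": [
    {"dp": [32,-27,0],"spin": -0.145},
    {"dp": [36,-22,0],"spin": -0.145},
    {"dp": [38,-17,0],"spin": -0.145},
    {"dp": [40,-11,0],"spin": -0.145},
    {"dp": [42,-5,0],"spin": -0.145}
  ],
  "grip": -1
}}

```text
clock: 1.6
position: [0.3267, -0.3974, 0.4049]
ee_rot: [0.852, 0.523, -0.0, 0.0]
ft_force: [1.1, 0.1, 0.1]
grip_width: 0.995
grasp_force: 0.0
```

Emit:
{"api": "arm_command", "payload": {
  "plan": [
    {"dp": [42,1,0],"spin": -0.145},
    {"dp": [41,7,0],"spin": -0.145},
    {"dp": [40,13,0],"spin": -0.1},
    {"dp": [38,17,0],"spin": 0},
    {"dp": [38,17,0],"spin": 0}
  ]
}}

```text
clock: 2.1
position: [0.4274, -0.2142, 0.405]
ee_rot: [0.737, 0.676, -0.0, 0.0]
ft_force: [0.3, -0.7, 0.5]
grip_width: 1.002
grasp_force: 0.0
```

Emit:
{"api": "arm_command", "payload": {
  "plan": [
    {"dp": [38,17,0],"spin": 0},
    {"dp": [38,17,0],"spin": 0},
    {"dp": [38,17,0],"spin": 0},
    {"dp": [38,17,0],"spin": 0},
    {"dp": [38,17,0],"spin": 0}
  ]
}}

```text
clock: 2.6
position: [0.5285, -0.0323, 0.405]
ee_rot: [0.737, 0.676, 0.0, 0.0]
ft_force: [0.5, -0.6, 0.1]
grip_width: 1.0
grasp_force: 0.0
```

Emit:
{"api": "arm_command", "payload": {
  "plan": [
    {"dp": [0,0,0],"spin": 0},
    {"dp": [0,0,0],"spin": 0}
  ]
}}

```text
clock: 2.8
position: [0.5281, -0.0329, 0.4046]
ee_rot: [0.736, 0.677, 0.0, -0.0]
ft_force: [-1.1, -0.6, -0.3]
grip_width: 1.001
grasp_force: 0.0
```

```bash
python3 - <<'E'
from h import *
o=manip.get_obs(); print(o['position'],np.degrees(yaw(o)),o['clock'])
im=viewer.camera('wrist'); cv2.imwrite('pics/w1.png',im); cv2.imwrite('pics/w1b.png',cv2.resize(im,(768,576),interpolation=cv2.INTER_CUBIC))
for t in ['bin_c','bin_lip','bung0_c']: print(t,[(round(d['score'],2),np.round(d['position'],3).tolist(),proj(cam('wrist'),d['position']).round().tolist()) for d in finder.find_in('wrist',t)][:4])
E
```

```text
[ 0.52812418 -0.03291069  0.40460326] 85.19740594908644 2.8
bin_c [(0.72, [0.242, -0.308, 0.016], [[76.0, 366.0]]), (0.63, [0.577, 0.12, 0.0], [[287.0, 18.0]])]
bin_lip [(0.84, [0.574, 0.118, 0.005], [[285.0, 20.0]]), (0.63, [0.243, -0.313, 0.018], [[78.0, 369.0]]), (0.62, [0.514, -0.012, -0.0], [[241.0, 146.0]])]
bung0_c [(0.7, [0.52, -0.059, 0.02], [[250.0, 187.0]])]
```

View pics/w1b.png

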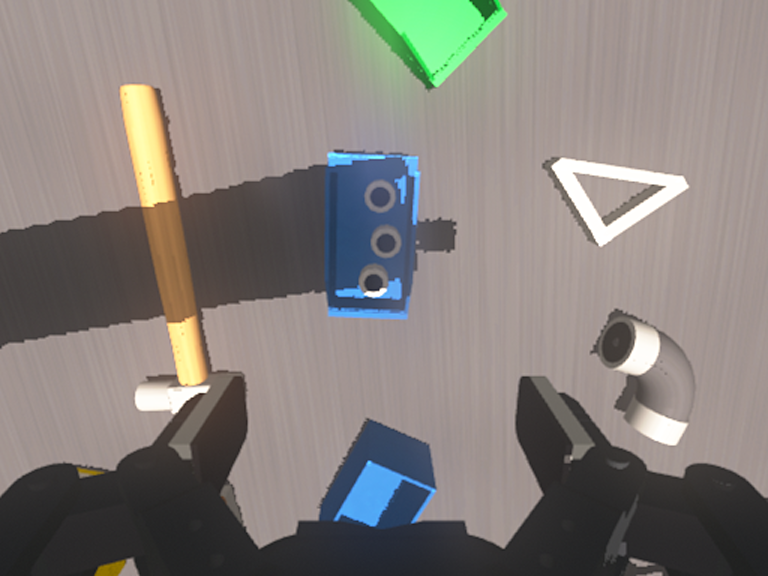

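The wrist view shows the bin at (330–418, 152–317), with its lip edge at the top (328,152)–(419,157), its front at y≈317 and all three bungs inside.

```bash
python3 - <<'E'
from h import *
c=cam('wrist'); np.set_printoptions(precision=4,suppress=True)
im=cv2.imread('pics/w1.png')
B=lambda x,y,z: back(c,(x+.5)/1.5-.5,(y+.5)/1.5-.5,z)
for z in(.032,): print('front',B(328,313,z),B(409,313,z))
l,r=B(328,153,.06),B(419,157,.06); d=r-l; print('lip',l,r,np.hypot(*d[:2]),np.degrees(np.arctan2(d[1],d[0]))+90)
# fit: model outline silhouette to blue mask
from scipy.optimize import minimize
hsv=cv2.cvtColor(im,cv2.COLOR_BGR2HSV); m=cv2.inRange(hsv,(95,90,25),(125,255,255)); m[:, :190]=0; m[:,300:]=0; m[:90]=0; m[225:]=0
cn=max(cv2.findContours(m,cv2.RETR_EXTERNAL,cv2.CHAIN_APPROX_NONE)[0],key=cv2.contourArea); hull=cv2.convexHull(cn)
mm=np.zeros_like(m); cv2.fillPoly(mm,[hull],255)
P=[(x,y,z) for y in(-.031,.031) for x,z in((-.055,0),(.055,0),(-.055,.032),(-.022,.06),(.055,.06))]+[(.064,y,z) for y in(-.029,.029) for z in(.06,.045)]
P=np.array(P)
def cost(q):
    a=q[2]; X=P@np.array([[np.cos(a),np.sin(a),0],[-np.sin(a),np.cos(a),0],[0,0,1]])+[q[0],q[1],0]
    h=cv2.convexHull((proj(c,X)*16).round().astype(np.int32)); s=np.zeros((384*1,512),np.uint8); cv2.fillConvexPoly(s,h,255,cv2.LINE_AA,4); return np.abs(s.astype(float)-mm).mean()
best=min((minimize(cost,[.525+dx,-.03+dy,a],method='Nelder-Mead',options=dict(initial_simplex=np.array([.525+dx,-.03+dy,a])+np.array([[0,0,0],[.005,0,0],[0,.005,0],[0,0,.06]]))) for dx in(-.004,.004) for dy in (-.005,.005) for a in(1.48,1.57)),key=lambda r:r.fun)
print(best.x,np.degrees(best.x[2]),best.fun, mm.mean())
E
```

```text
front [ 0.4814 -0.0785  0.032 ] [ 0.5446 -0.0841  0.032 ]
lip [0.4992 0.0407 0.06  ] [0.5578 0.033  0.06  ] 0.0591051337400083 82.48187035949853
[ 0.5194 -0.0265  1.4325] 82.0770319412539 0.3807830810546875 8.600387573242188
```

```bash
python3 -c "
from h import *
rows(.5203,-.0206,.19,82.1,7)"
```

```text
[np.float64(2.0), np.float64(-1.2), np.float64(30.7)] 0.05
[np.float64(1.9), np.float64(-1.3), np.float64(30.7)] -0.0
[np.float64(1.9), np.float64(-1.3), np.float64(30.7)] -0.0
[np.float64(1.9), np.float64(-1.3), np.float64(30.7)] -0.0
[np.float64(1.9), np.float64(-1.3), np.float64(30.7)] -0.0
[np.float64(1.9), np.float64(-1.3), np.float64(30.7)] -0.0
[np.float64(1.9), np.float64(-1.3), np.float64(30.7)] -0.0
clock 3.0 [ 0.5276 -0.0351  0.4047] 84.95
```

Emit:
{"api": "arm_command", "payload": {
  "plan": [
    {"dp": [7,-5,30],"spin": 0.05},
    {"dp": [6,-4,30],"spin": 0},
    {"dp": [0,0,30],"spin": 0},
    {"dp": [0,0,30],"spin": 0},
    {"dp": [0,0,30],"spin": 0}
  ]
}}

```text
clock: 3.5
position: [0.5201, -0.021, 0.2538]
ee_rot: [0.754, 0.657, -0.0, 0.0]
ft_force: [0.4, 0.6, 0.0]
grip_width: 0.999
grasp_force: 0.0
```

Emit:
{"api": "arm_command", "payload": {
  "plan": [
    {"dp": [0,0,20],"spin": 0},
    {"dp": [0,0,10],"spin": 0},
    {"dp": [0,0,0],"spin": 0}
  ]
}}

```text
clock: 3.8
position: [0.52, -0.0206, 0.2239]
ee_rot: [0.754, 0.657, -0.001, -0.001]
ft_force: [0.5, 0.2, -0.4]
grip_width: 0.998
grasp_force: 0.0
```

```bash
python3 - <<'E'
from h import *
rows(.5203,-.0206,.19,82.1,1)
im=viewer.camera('wrist'); cv2.imwrite('pics/w2.png',im)
E
```

```text
[np.float64(0.1), np.float64(0.3), np.float64(33.9)] 0.001
clock 3.8 [ 0.52   -0.0206  0.2239] 82.15
```

View pics/w2.png

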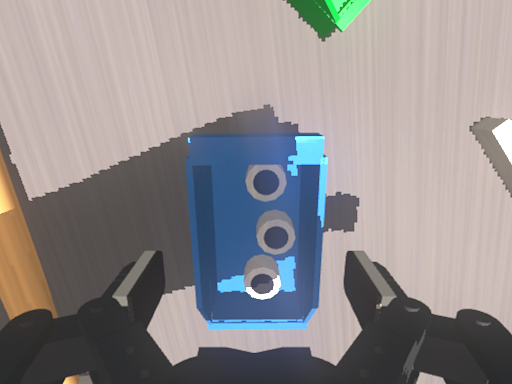

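The bin is centred between the open fingers: its sides are at columns 188 and 326, the pads at about 163 and 345. I'll go down and grip.

Emit:
{"api": "arm_command", "payload": {
  "plan": [
    {"dp": [0,0,20],"spin": 0},
    {"dp": [0,0,12],"spin": 0},
    {"dp": [0,0,2],"spin": 0},
    {"dp": [0,0,0],"spin": 0}
  ]
}}

```text
clock: 4.25
position: [0.5205, -0.02, 0.1911]
ee_rot: [0.754, 0.657, 0.0, 0.0]
ft_force: [0.6, -0.6, -0.3]
grip_width: 1.003
grasp_force: 0.0
```

Emit:
{"api": "arm_command", "payload": {
  "plan": [
    {"dp": [0,0,0],"spin": 0},
    {"dp": [0,0,0],"spin": 0},
    {"dp": [0,0,0],"spin": 0},
    {"dp": [0,0,0],"spin": 0},
    {"dp": [0,0,0],"spin": 0}
  ],
  "grip": 1,
  "newtons": 50
}}

```text
clock: 4.75
position: [0.5209, -0.0199, 0.1917]
ee_rot: [0.754, 0.657, 0.0, 0.001]
ft_force: [-0.3, -1.1, 5.9]
grip_width: 0.723
grasp_force: 55.1
```

Emit:
{"api": "arm_command", "payload": {
  "plan": [
    {"dp": [0,0,0],"spin": 0},
    {"dp": [0,0,0],"spin": 0},
    {"dp": [0,0,0],"spin": 0},
    {"dp": [0,0,0],"spin": 0}
  ]
}}

```text
clock: 5.15
position: [0.5209, -0.0199, 0.1917]
ee_rot: [0.754, 0.657, 0.0, 0.001]
ft_force: [-1.1, -0.1, 6.0]
grip_width: 0.719
grasp_force: 55.1
```

Emit:
{"api": "arm_command", "payload": {
  "plan": [
    {"dp": [0,0,-5],"spin": 0},
    {"dp": [0,0,-10],"spin": 0},
    {"dp": [0,0,-15],"spin": 0},
    {"dp": [0,0,-10],"spin": 0},
    {"dp": [0,0,0],"spin": 0}
  ]
}}

```text
clock: 5.65
position: [0.5211, -0.0199, 0.2328]
ee_rot: [0.754, 0.657, 0.001, 0.001]
ft_force: [0.6, -0.2, -4.1]
grip_width: 0.722
grasp_force: 55.6
```

Emit:
{"api": "arm_command", "payload": {
  "plan": [
    {"dp": [0,0,0],"spin": 0},
    {"dp": [0,0,0],"spin": 0}
  ]
}}

```text
clock: 5.85
position: [0.5201, -0.02, 0.2303]
ee_rot: [0.754, 0.657, -0.0, -0.0]
ft_force: [-0.6, -0.1, -3.7]
grip_width: 0.717
grasp_force: 55.6
```

```bash
python3 -c "
from h import *
o=manip.get_obs();print(o['ft_force'],o['torque'],o['grasp_force'])
rows(.5203,-.0206,.362,86.2,5)
rows(.537,.13,.362,86.2,8)"
```

```text
[-0.58871901 -0.05444631 -3.74916353] [ 0.0076578  -0.00649897  0.00528989] 55.644999481737614
[np.float64(-0.1), np.float64(0.0), np.float64(-26.3)] -0.07
[np.float64(-0.1), np.float64(0.0), np.float64(-26.3)] -0.0
[np.float64(-0.1), np.float64(0.0), np.float64(-26.3)] -0.0
[np.float64(-0.1), np.float64(0.0), np.float64(-26.3)] -0.0
[np.float64(-0.1), np.float64(0.0), np.float64(-26.3)] -0.0
clock 5.85 [ 0.5201 -0.02    0.2303] 82.2
[np.float64(18.9), np.float64(-0.5), np.float64(-16.5)] -0.07
[np.float64(18.9), np.float64(0.9), np.float64(-16.5)] -0.0
[np.float64(18.9), np.float64(0.9), np.float64(-16.5)] -0.0
[np.float64(18.9), np.float64(0.9), np.float64(-16.5)] -0.0
[np.float64(18.9), np.float64(0.9), np.float64(-16.5)] -0.0
[np.float64(18.9), np.float64(0.9), np.float64(-16.5)] -0.0
[np.float64(18.9), np.float64(0.9), np.float64(-16.5)] -0.0
[np.float64(18.9), np.float64(0.9), np.float64(-16.5)] -0.0
clock 5.85 [ 0.5201 -0.02    0.2303] 82.2
```

Emit:
{"api": "arm_command", "payload": {
  "plan": [
    {"dp": [0,0,-25],"spin": -0.07},
    {"dp": [0,0,-30],"spin": 0},
    {"dp": [0,0,-30],"spin": 0},
    {"dp": [5,0,-30],"spin": 0},
    {"dp": [15,0,-17],"spin": 0}
  ]
}}

```text
clock: 6.35
position: [0.522, -0.001, 0.3645]
ee_rot: [0.731, 0.683, 0.0, 0.001]
ft_force: [0.7, -0.3, -4.1]
grip_width: 0.72
grasp_force: 57.2
```

Emit:
{"api": "arm_command", "payload": {
  "plan": [
    {"dp": [25,0,0],"spin": 0},
    {"dp": [30,0,0],"spin": 0},
    {"dp": [30,1,0],"spin": 0},
    {"dp": [30,1,0],"spin": 0},
    {"dp": [20,0,0],"spin": 0}
  ]
}}

```text
clock: 6.85
position: [0.5322, 0.1369, 0.3621]
ee_rot: [0.729, 0.684, -0.0, -0.001]
ft_force: [-0.8, -0.3, -4.2]
grip_width: 0.718
grasp_force: 57.1
```

Emit:
{"api": "arm_command", "payload": {
  "plan": [
    {"dp": [20,0,0],"spin": 0},
    {"dp": [15,0,0],"spin": 0},
    {"dp": [10,0,0],"spin": 0},
    {"dp": [5,0,0],"spin": 0},
    {"dp": [0,0,0],"spin": 0}
  ]
}}

```text
clock: 7.35
position: [0.5358, 0.1847, 0.3624]
ee_rot: [0.73, 0.684, -0.0, -0.0]
ft_force: [0.1, -0.2, -4.2]
grip_width: 0.72
grasp_force: 57.1
```

Emit:
{"api": "arm_command", "payload": {
  "plan": [
    {"dp": [0,0,0],"spin": 0},
    {"dp": [0,0,0],"spin": 0}
  ]
}}

```text
clock: 7.55
position: [0.5361, 0.1835, 0.3626]
ee_rot: [0.73, 0.683, -0.0, 0.0]
ft_force: [0.3, 0.5, -4.3]
grip_width: 0.721
grasp_force: 57.1
```

```bash
python3 - <<'E'
from h import *
o=manip.get_obs(); print(o['position'],np.degrees(yaw(o)),o['ft_force'])
im=viewer.camera('wrist'); cv2.imwrite('pics/w3.png',im); cv2.imwrite('pics/w3b.png',cv2.resize(im,(768,576),interpolation=cv2.INTER_CUBIC))
E
```

```text
[0.53611705 0.18354652 0.36261015] 86.14395748406525 [ 0.28897905  0.52945573 -4.25470823]
```

View pics/w3b.png

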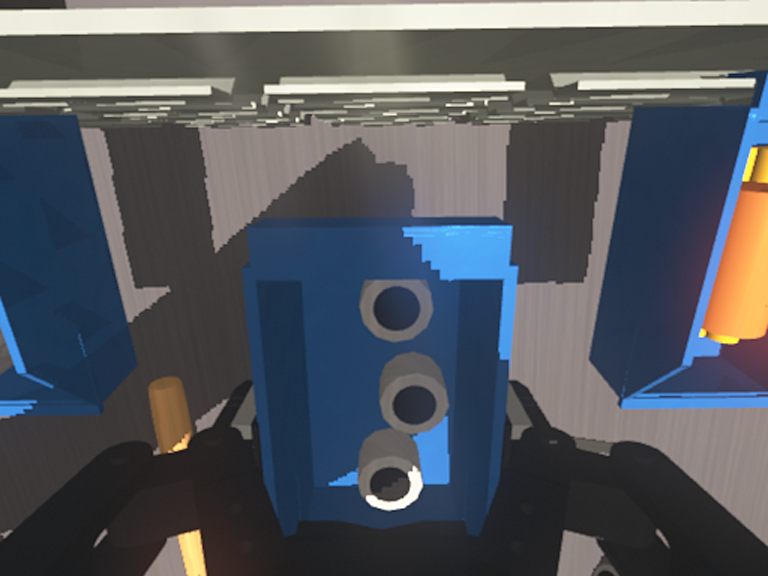

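```bash
python3 - <<'E'
from h import *
np.set_printoptions(precision=4,suppress=True)
c=cam('wrist'); g=cv2.imread('pics/w3.png'); gr=cv2.cvtColor(g,cv2.COLOR_BGR2GRAY).astype(float)
def line(u0,u1,v0,v1,sgn):
    us=np.arange(u0,u1,3); d=sgn*np.diff(cv2.GaussianBlur(gr,(1,3),0)[v0:v1],axis=0); vs=[]
    for u in us:
        k=d[:,u].argmax(); vs.append(v0+k+.5)
    p=np.polyfit(us,vs,1); r=np.abs(np.polyval(p,us)-vs); k=r<1.5; p=np.polyfit(us[k],np.array(vs)[k],1); return p,k.mean()
def W(p,u0,u1,z,n):
    a,b=[back(c,u,np.polyval(p[0],u),z) for u in(u0,u1)]; d=b-a; print(n,'px',np.polyval(p[0],[u0,u1]),a,b,'normal',np.degrees(np.arctan2(d[1],d[0]))+90,p[1])
W(line(20,490,8,32,-1),20,490,.235,'sheet front top')
W(line(185,340,52,70,-1),185,340,.2,'louver front')
W(line(185,340,44,62,1),185,340,.2,'louver rear')
zr=.3626-.1617+.03
for z in(zr,): W(line(172,335,140,156,1),172,335,z,'lip rear(either top)')
print(zr)
E
```

```text
sheet front top px [22.7678 16.0892] [0.4766 0.2844 0.235 ] [0.6078 0.2771 0.235 ] normal 86.81949036707633 1.0
louver front px [61.9717 60.1588] [0.5145 0.2753 0.2   ] [0.5754 0.2718 0.2   ] normal 86.71126698196501 1.0
louver rear px [51.1328 48.698 ] [0.515  0.2792 0.2   ] [0.5754 0.2759 0.2   ] normal 86.91582382191608 0.5961538461538461
lip rear(either top) px [151.7331 149.4712] [0.5126 0.2449 0.2309] [0.5661 0.242  0.2309] normal 86.88455117853071 1.0
0.23089999999999997
```

The wrist view shows the louver edge at (264–525, ~90), the sheet top at y≈30, the held lip at y≈220 and the hung bins at the left and right edges with ample gaps. I'm approaching to near contact.

Emit:
{"api": "arm_command", "payload": {
  "plan": [
    {"dp": [10,-2,0],"spin": -0.006},
    {"dp": [10,-1,0],"spin": 0},
    {"dp": [7,0,0],"spin": 0},
    {"dp": [4,0,0],"spin": 0},
    {"dp": [0,0,0],"spin": 0}
  ]
}}

```text
clock: 8.1
position: [0.5347, 0.2166, 0.3626]
ee_rot: [0.728, 0.686, 0.0, -0.0]
ft_force: [0.6, 0.5, -3.8]
grip_width: 0.718
grasp_force: 57.1
```

Emit:
{"api": "arm_command", "payload": {
  "plan": [
    {"dp": [0,0,0],"spin": 0},
    {"dp": [1,0,0],"spin": 0},
    {"dp": [0,0,0],"spin": 0}
  ]
}}

```text
clock: 8.4
position: [0.535, 0.2164, 0.3627]
ee_rot: [0.728, 0.685, -0.0, 0.0]
ft_force: [0.4, 0.3, -4.3]
grip_width: 0.72
grasp_force: 57.1
```

Emit:
{"api": "arm_command", "payload": {
  "plan": [
    {"dp": [1,0,0],"spin": 0},
    {"dp": [0,0,0],"spin": 0}
  ]
}}

```text
clock: 8.6
position: [0.535, 0.2177, 0.3627]
ee_rot: [0.728, 0.686, 0.0, 0.0]
ft_force: [0.6, -0.2, -3.2]
grip_width: 0.721
grasp_force: 57.1
```

Emit:
{"api": "arm_command", "payload": {
  "plan": [
    {"dp": [1,0,0],"spin": 0},
    {"dp": [0,0,0],"spin": 0}
  ]
}}

```text
clock: 8.8
position: [0.535, 0.2187, 0.3627]
ee_rot: [0.728, 0.686, 0.0, 0.0]
ft_force: [-0.0, -0.8, -4.8]
grip_width: 0.716
grasp_force: 57.1
```

Emit:
{"api": "arm_command", "payload": {
  "plan": [
    {"dp": [1,0,0],"spin": 0},
    {"dp": [0,0,0],"spin": 0}
  ]
}}

```text
clock: 9.0
position: [0.535, 0.2198, 0.3627]
ee_rot: [0.728, 0.686, 0.0, 0.0]
ft_force: [-0.6, 0.2, -5.5]
grip_width: 0.713
grasp_force: 57.1
```

Emit:
{"api": "arm_command", "payload": {
  "plan": [
    {"dp": [1,0,0],"spin": 0},
    {"dp": [0,0,0],"spin": 0}
  ]
}}

```text
clock: 9.2
position: [0.5351, 0.2208, 0.3627]
ee_rot: [0.728, 0.686, 0.0, -0.0]
ft_force: [-1.5, -0.0, -4.1]
grip_width: 0.72
grasp_force: 57.1
```

Emit:
{"api": "arm_command", "payload": {
  "plan": [
    {"dp": [1,0,0],"spin": 0},
    {"dp": [0,0,0],"spin": 0}
  ]
}}

```text
clock: 9.4
position: [0.5353, 0.2212, 0.3626]
ee_rot: [0.728, 0.685, -0.001, 0.0]
ft_force: [-2.3, -3.3, -3.3]
grip_width: 0.724
grasp_force: 57.1
```

Contact: Fy is −3.3 N at TCP y ≈ 0.221. I'll back off slightly and descend.

Emit:
{"api": "arm_command", "payload": {
  "plan": [
    {"dp": [-1,0,0],"spin": 0},
    {"dp": [0,0,5],"spin": 0},
    {"dp": [0,0,5],"spin": 0},
    {"dp": [0,0,2],"spin": 0},
    {"dp": [0,0,0],"spin": 0}
  ]
}}

```text
clock: 9.9
position: [0.535, 0.2206, 0.3501]
ee_rot: [0.728, 0.686, -0.0, -0.0]
ft_force: [0.3, -0.3, -3.8]
grip_width: 0.719
grasp_force: 57.0
```

Emit:
{"api": "arm_command", "payload": {
  "plan": [
    {"dp": [0,0,1],"spin": 0},
    {"dp": [0,0,1],"spin": 0},
    {"dp": [0,0,1],"spin": 0},
    {"dp": [0,0,0],"spin": 0}
  ]
}}

```text
clock: 10.3
position: [0.5351, 0.2206, 0.3476]
ee_rot: [0.728, 0.686, -0.0, 0.0]
ft_force: [-0.0, 0.4, -4.7]
grip_width: 0.722
grasp_force: 57.0
```

```bash
python3 - <<'E'
from h import *
o=manip.get_obs(); print(o['position'],np.degrees(yaw(o)),o['ft_force'])
im=viewer.camera('wrist')[:200,100:420]; cv2.imwrite('pics/w4.png',cv2.resize(im,None,fx=2.4,fy=2.4,interpolation=cv2.INTER_CUBIC))
E
```

```text
[0.53510222 0.22062793 0.34760515] 86.56548430723619 [-0.04281875  0.44652297 -4.66081016]
```

View pics/w4.png

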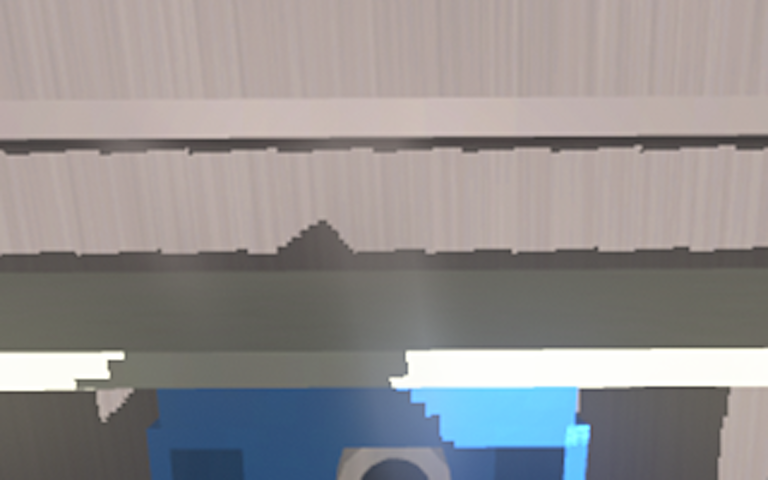

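The sheet's top edge now covers the lip, so the camera no longer helps. I'll descend by force.

Emit:
{"api": "arm_command", "payload": {
  "plan": [
    {"dp": [0,0,1],"spin": 0},
    {"dp": [0,0,1],"spin": 0},
    {"dp": [0,0,0],"spin": 0}
  ]
}}

```text
clock: 10.65
position: [0.5351, 0.2206, 0.3455]
ee_rot: [0.728, 0.686, -0.0, 0.0]
ft_force: [0.0, -0.2, -3.4]
grip_width: 0.719
grasp_force: 57.0
```

Emit:
{"api": "arm_command", "payload": {
  "plan": [
    {"dp": [0,0,1],"spin": 0},
    {"dp": [0,0,1],"spin": 0},
    {"dp": [0,0,0],"spin": 0}
  ]
}}

```text
clock: 10.95
position: [0.5351, 0.2206, 0.3435]
ee_rot: [0.728, 0.686, -0.0, -0.0]
ft_force: [0.6, 0.3, -4.5]
grip_width: 0.722
grasp_force: 57.0
```

Emit:
{"api": "arm_command", "payload": {
  "plan": [
    {"dp": [0,0,1],"spin": 0},
    {"dp": [0,0,1],"spin": 0},
    {"dp": [0,0,0],"spin": 0}
  ]
}}

```text
clock: 11.25
position: [0.5351, 0.2206, 0.3415]
ee_rot: [0.728, 0.686, -0.0, -0.0]
ft_force: [-0.3, 1.1, -4.4]
grip_width: 0.72
grasp_force: 57.0
```

Emit:
{"api": "arm_command", "payload": {
  "plan": [
    {"dp": [0,0,1],"spin": 0},
    {"dp": [0,0,1],"spin": 0},
    {"dp": [0,0,1],"spin": 0},
    {"dp": [0,0,0],"spin": 0}
  ]
}}

```text
clock: 11.65
position: [0.5351, 0.2206, 0.3385]
ee_rot: [0.728, 0.686, -0.0, 0.0]
ft_force: [0.2, -0.5, -4.7]
grip_width: 0.721
grasp_force: 57.0
```

Emit:
{"api": "arm_command", "payload": {
  "plan": [
    {"dp": [0,0,1],"spin": 0},
    {"dp": [0,0,1],"spin": 0},
    {"dp": [0,0,0],"spin": 0}
  ]
}}

```text
clock: 11.95
position: [0.5351, 0.2206, 0.3365]
ee_rot: [0.728, 0.686, -0.0, -0.0]
ft_force: [0.1, 0.0, -5.2]
grip_width: 0.723
grasp_force: 57.0
```

Emit:
{"api": "arm_command", "payload": {
  "plan": [
    {"dp": [0,0,1],"spin": 0},
    {"dp": [0,0,0],"spin": 0}
  ]
}}

```text
clock: 12.15
position: [0.5351, 0.2206, 0.3356]
ee_rot: [0.728, 0.686, -0.0, -0.0]
ft_force: [0.4, -0.4, -3.9]
grip_width: 0.717
grasp_force: 57.0
```

Emit:
{"api": "arm_command", "payload": {
  "plan": [
    {"dp": [0,0,1],"spin": 0},
    {"dp": [0,0,0],"spin": 0}
  ]
}}

```text
clock: 12.35
position: [0.5352, 0.2206, 0.3348]
ee_rot: [0.728, 0.686, 0.0, 0.0]
ft_force: [-0.3, 0.7, -3.5]
grip_width: 0.717
grasp_force: 57.2
```

Emit:
{"api": "arm_command", "payload": {
  "plan": [
    {"dp": [0,0,0.6],"spin": 0},
    {"dp": [0,0,0],"spin": 0}
  ]
}}

```text
clock: 12.55
position: [0.5352, 0.2207, 0.3346]
ee_rot: [0.728, 0.686, 0.0, 0.0]
ft_force: [-2.0, -1.4, 2.2]
grip_width: 0.717
grasp_force: 57.9
```

The lip has caught: Fz went from −4 to +2 N at the predicted height. Releasing gently.

Emit:
{"api": "arm_command", "payload": {
  "plan": [
    {"dp": [0,0,0],"spin": 0},
    {"dp": [0,0,0],"spin": 0}
  ],
  "newtons": 20
}}

```text
clock: 12.75
position: [0.5352, 0.2207, 0.3345]
ee_rot: [0.728, 0.686, 0.0, 0.0]
ft_force: [-2.4, -2.0, 4.1]
grip_width: 0.722
grasp_force: 57.7
```

Emit:
{"api": "arm_command", "payload": {
  "plan": [
    {"dp": [0,0,0],"spin": 0},
    {"dp": [0,0,0],"spin": 0},
    {"dp": [0,0,0],"spin": 0},
    {"dp": [0,0,0],"spin": 0},
    {"dp": [0,0,0],"spin": 0}
  ],
  "grip": -1
}}

```text
clock: 13.25
position: [0.5352, 0.2206, 0.334]
ee_rot: [0.728, 0.686, -0.0, 0.0]
ft_force: [-0.3, -0.2, -0.3]
grip_width: 0.999
grasp_force: 0.0
```

Emit:
{"api": "arm_command", "payload": {
  "plan": [
    {"dp": [0,0,0],"spin": 0},
    {"dp": [0,0,0],"spin": 0},
    {"dp": [0,0,0],"spin": 0}
  ]
}}

```text
clock: 13.55
position: [0.5352, 0.2206, 0.3341]
ee_rot: [0.728, 0.686, 0.0, 0.0]
ft_force: [0.2, 0.4, 0.0]
grip_width: 0.998
grasp_force: 0.0
```

Released with no force on the arm. Now I'll rise straight up slowly.

Emit:
{"api": "arm_command", "payload": {
  "plan": [
    {"dp": [0,0,-8],"spin": 0},
    {"dp": [0,0,-12],"spin": 0},
    {"dp": [0,0,-20],"spin": 0},
    {"dp": [0,0,-30],"spin": 0},
    {"dp": [0,0,-30],"spin": 0}
  ]
}}

```text
clock: 14.05
position: [0.5349, 0.2207, 0.4362]
ee_rot: [0.728, 0.686, 0.0, 0.0]
ft_force: [1.9, 1.2, -0.3]
grip_width: 1.002
grasp_force: 0.0
```

Emit:
{"api": "arm_command", "payload": {
  "plan": [
    {"dp": [-30,0,-20],"spin": 0},
    {"dp": [-40,0,0],"spin": 0},
    {"dp": [-40,0,0],"spin": 0},
    {"dp": [-20,0,0],"spin": 0},
    {"dp": [0,0,0],"spin": 0}
  ]
}}

```text
clock: 14.55
position: [0.5276, 0.0875, 0.4553]
ee_rot: [0.73, 0.684, -0.0, 0.001]
ft_force: [0.2, -0.2, 0.1]
grip_width: 1.002
grasp_force: 0.0
```

```bash
python3 - <<'E'
from h import *
im=viewer.camera('scene')[80:230,240:420]; a=cv2.resize(im,None,fx=3,fy=3,interpolation=cv2.INTER_CUBIC)
cv2.imwrite('pics/end.png',a)
print([(round(d['score'],2),np.round(d['position'],3).tolist()) for t in('bin_c','bung0_c') for d in finder.find_in('scene',t)])
o=manip.get_obs(); print(o['position'],o['ft_force'],o['clock'])
E
```

```text
[(0.94, [0.396, 0.201, 0.161]), (0.92, [0.661, 0.208, 0.166]), (0.8, [0.213, -0.288, 0.03]), (0.72, [0.542, 0.224, 0.161]), (0.57, [0.211, 0.27, 0.032]), (0.72, [0.653, 0.27, 0.166]), (0.22, [0.367, -0.345, 0.032])]
[0.52714809 0.09205727 0.45487856] [-0.14238592  0.76386766  0.76408208] 14.7
```

View pics/end.png

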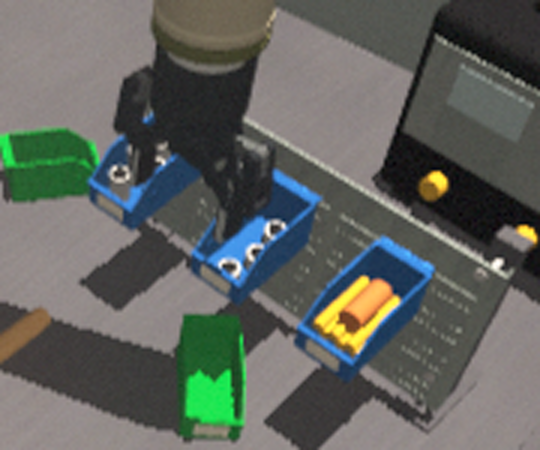

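The picture shows the bin hanging at crop (255,235) between the two hung bins, level with them, with all three bungs inside and the gripper clear above. Handing in.

```bash
python3 -c "
from h import *
print(manip.hand_in())"
```

```text
the job is handed in; nothing more can be done
None
```

The bin hangs by its lip on the top row between the two hung bins, with all three bungs in it and the gripper clear. I handed the job in at about 15 s; the hand-in call returned no verdict.

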